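Stow the stitching kit

TASK

Tidy the stitching kit: stand the red spool in the red dish and the black spool in the black dish, lay the lump of beeswax flat in the yellow tray, and slide the whetstone, stone side up and end first, under the low blue shelf until it is home against the wooden stop. Take care not to disturb the brown dye bottle among them; the stores along the far edge of the table, behind the shelf and mug, are not part of the job.

Things in the scene. Friction and masses are not known exactly. Their poses are not given: they have to be found in the camera images.
- red_spool: spool of red waxed thread with wooden end discs, standing upright, 46 mm in diameter and 60 mm high, 70 g; origin at the centre of its underside, z up; grasp round it; belongs in red_dish (a like spool on the far edge of the table, behind the shelf, is fixed and not meant)
- black_spool: spool of black waxed thread with white end discs, standing upright, 46 mm in diameter and 60 mm high, 70 g; origin at the centre of its underside, z up; grasp round it; belongs in black_dish
- wax: yellow lump of beeswax, 37 mm (its x) by 53 mm (its y) by 24 mm high, 60 g; origin at the centre of its underside, z up; grasp across its 37 mm; belongs in wax_tray
- whetstone: grey oil stone on a brown wooden base, lying flat, stone up, 0.28 kg; base 58 mm (its x) by 165 mm (its y) by 16 mm high, the stone on it 42 mm by 140 mm, its top 30 mm above the table; origin at the centre of its underside, z up; both ends are alike; belongs under low_shelf
- red_dish: red round shallow dish, fixed to the table: 76 mm outside, 66 mm inside, floor 3 mm above the table, rim 8 mm above the table; origin at the centre of its underside
- black_dish: black round shallow dish, fixed to the table: 76 mm outside, 66 mm inside, floor 3 mm above the table, rim 8 mm above the table; origin at the centre of its underside
- wax_tray: yellow rectangular shallow tray, fixed to the table: 60 mm (its x) by 78 mm (its y) outside, 52 by 70 mm inside, floor 4 mm above the table (4 mm walls), rim 8 mm above the table; origin at the centre of its underside; the wax fits with its long side along the tray's long side, either way round
- low_shelf: low blue steel shelf fixed to the table, 110 mm deep (its x), 202 mm wide (its y), top 44 mm high (a folding rule on its rear: 60 mm). Open front: mouth at its x = -55 mm, facing -x; 40 mm high inside. Two 12 mm high wooden battens 82 mm apart guide the stone along +x; wooden stop face at x = +20 mm. Origin: centre, at table height, z up
- stone_home (a point): point on the table just before the shelf mouth, 62.5 mm before low_shelf origin, where the whetstone origin lies when its end touches the stop (its y then along the shelf x, either way round; its rear 90 mm stick out in front); axes as low_shelf: x is the direction in which the stone slides in
- dye_bottle: small brown dye bottle with a black cap and a pale label, 39 mm in diameter, 86 mm high, 0.15 kg, standing upright among the things; a bystander to be left alone; origin at the centre of its underside
There are look-alikes about, which are no part of the job. What is shaped like the black_spool but turquoise is not meant. Of the things that look like the red_spool, the larger one is meant.

How it is judged (in metres and radians):
At the end, for the whole second after the job is handed in: Each spool stands flat in the dish of its colour (within 13 mm of centre), the wax lies flat in the yellow tray (within 15 mm), the whetstone lies stone up on the table between the battens under the shelf, within 10 mm of the stop; all released and at rest (horizontal distance between red_spool and red_dish below 0.013 m and z of red_spool in the frame of red_dish below 0.006 m and angle between each of red_spool, black_spool's own z axis and vertical below 0.08 rad and horizontal distance between black_spool and black_dish below 0.013 m and z of black_spool in the frame of black_dish below 0.006 m and horizontal distance between wax and wax_tray below 0.015 m and z of wax in the frame of wax_tray below 0.007 m and angle between each of wax, whetstone's own z axis and vertical below 0.1 rad and x of whetstone in the frame of low_shelf between -0.0725 and -0.055 m and y of whetstone in the frame of low_shelf between -0.016 and 0.016 m and angle between the y axis of whetstone and the x axis of low_shelf, either way round below 0.25 rad and z of whetstone in the frame of low_shelf below 0.006 m and linear speed of each of red_spool, black_spool, wax, whetstone below 0.02 m/s); the robot touches nothing.
It fails at once if the dye bottle is shifted by more than 30 mm or tipped over (distance of dye_bottle from where it was at the start of the episode above 0.03 m or angle between dye_bottle's own z axis and vertical above 0.4 rad).
It also fails if it takes over 99 s, if anything falls off the work surface, if the arm or the gripper's body presses on something with over 40 N, if the wrist force passes 120 N, or if a joint passes its speed limit or range.

ROBOT

A 6-joint arm with a two-finger parallel gripper is mounted at the origin on a cart in front of the work surface, level with it; the furniture and walls round the work are solid. World frame = base frame: x ahead of the robot, y to its left, z up, the work surface at z = 0. Lengths are in mm, angles in rad, forces in N, time in s.
With the tool pointing down it reaches from about 325 to 925 mm from the base axis. Payload 3.1 kg.
Tool frame: the origin (TCP) lies midway between the tips of the shut fingers; the grasp point (between the pads) lies 19 mm behind it; z points along the fingers, y is the direction in which the jaws open and shut (so a half turn about z gives the same grasp; the last joint's range is limited). The gripper opens to 85 mm and grips with 20 to 120 N. Pads are 22 mm wide; open, the fingers measure 114 mm over their backs; the gripper's body (76 mm by 85 mm) begins 54 mm behind the grasp point. The pads swing forward as they close: fully open they stand 13 mm farther back than shut.
Start: joints at [1.028, 0.217, 1.613, -0, 1.311, -0.112], TCP at [260.982, 567.915, 231.3] pointing down, gripper open.
Joint ranges: [-2.75, 2.75], [-0.78, 2.1], [0.31, 2.55], [-1.13, 4.27], [0.13, 2.63], [-2.58, 2.58]. Speed limits (rad/s): [2.79, 2.79, 3.14, 3.14, 3.14, 3.14].

INTERFACE

Orientations are given as a unit quaternion [w, x, y, z].
In Python, from plant import manip, solve_ik, vision, job gives the robot as it stands. The module is installed in compiled form; this text tells all that it offers. Calls block until the motion is done:
- manip.move_to(position, orientation): joint-space move of the TCP to a pose.
- manip.servo_line(position, frame=None, velocity=150, f_stop=None): straight line of the TCP; frame=None keeps the orientation; velocity is the mean speed in mm/s. With f_stop (N) it stops when the force on the tool has changed by that much, and returns True; else False.
- manip.set_joints(angles): joint-space move.
- manip.gripper_open() and manip.clamp(effort=None): open the fingers fully, or close them until they stop; effort is the grip in N (None keeps the last).
- manip.pause(seconds).
- solve_ik(position, orientation): joint angles nearest the present ones, or None.
- manip.state(): the state.
- vision.capture(name): name is "scene" or "top" or "wrist"; returns (picture, depth): 480x640x3 uint8, blue, green, red; 480x640 float32, mm along the optical axis (not along the pixel's ray), 0 where there is no reading.
- vision.camera_model(name): a dict with "camera_matrix" (3x3 intrinsics, pixels), "k1" (the pictures are not rectified: a ray, as slopes to the right and down, at radius r is drawn at 1 + k1 r^2 times it, then the intrinsics apply), "eye" and "rotation" of the camera in the world. Camera axes: x right, y down, z forward; pixel columns grow to the right and rows downward; lengths in mm; the calibration is good to about 2 mm. A picture is of the moment at which its call begins: read the wrist's pose just before it. camera_model takes no time and is no camera call; for the wrist camera it gives the pose at the moment of the call.
A pose or a line that the arm cannot do raises manip.IKError and nothing moves.
- job.sign_off(): hands the job in, once; it reports no verdict.
The state is a dict: "time": time; "q": joint angles; "joint_velocities": joint speeds; "effort": joint torques, N m; "ee_pos": TCP position; "orientation": TCP orientation; "force": force on the tool from outside, world axes, zero at the start; "torque": the same for the moment, N m; "grip_width": opening from 0.0 (shut) to 1.0 (fully open).
Only numpy, scipy, OpenCV 4.12 (cv2) and the standard library are available. Lean on these libraries where they do the work, as an engineer would, in place of code of your own. Each camera call takes 0.05 s, during which the arm holds its last target. There are 200 camera calls.

## Working session

There is one attempt and no reset: what is moved stays moved. The work goes in short steps, each a Python script; the robot and the scene stay as the last script left them, time stands still between calls to the robot, and variables do not carry over. Pictures are saved under pics/ and viewed, on a budget of 14 in all, crops included, one or two more only if the job needs it, and the job is handed in when it is done.

```bash
mkdir -p pics; python3 - <<'E'
from plant import manip, vision
import cv2, numpy as np
for n in ("scene","top"):
    p,d=vision.capture(n); cv2.imwrite(f"pics/{n}0.png",p); np.save(n+"_d.npy",d); m=vision.camera_model(n); print(n,m)
print(manip.state())
E
```

```text
scene {'camera_matrix': array([[559.85165452,   0.        , 310.49520523],
       [  0.        , 559.85165452, 232.60058674],
       [  0.        ,   0.        ,   1.        ]]), 'k1': 0.03311224358082596, 'eye': array([ -71.66772637, -814.58806983,  641.23666772]), 'rotation': array([-0.45971407,  0.82293828, -0.28535456,  0.17322915])}
top {'camera_matrix': array([[555.90119333,   0.        , 315.35819618],
       [  0.        , 555.90119333, 241.89344215],
       [  0.        ,   0.        ,   1.        ]]), 'k1': -0.10349921258209456, 'eye': array([ 462.19789227,  -14.06500308, 1394.02333847]), 'rotation': array([-0.01717982,  0.70993494, -0.70336727,  0.03117233])}
{'time': 0.1, 'q': array([ 1.02782337e+00,  2.17671226e-01,  1.61481606e+00, -8.16113109e-06,
        1.31131008e+00, -1.12173216e-01]), 'joint_velocities': array([ 5.36712847e-04, -1.08400696e-03, -3.88697356e-03,  7.50616105e-04,
        1.84748761e-03, -1.66592462e-05]), 'effort': array([-1.77031293e-04, -3.98081160e+01, -3.04970348e+01, -1.80462689e-04,
        4.23771038e-03,  1.53600354e-06]), 'ee_pos': array([260.57284556, 567.25990906, 230.08136979]), 'orientation': array([-3.50944686e-04,  2.13736916e-01,  9.76890636e-01, -1.04500516e-03]), 'force': array([-0.73078496,  0.92509548, -0.01309858]), 'torque': array([ 0.02159605,  0.05757917, -0.03758598]), 'grip_width': 0.9967479449851088}
```

View pics/scene0.png

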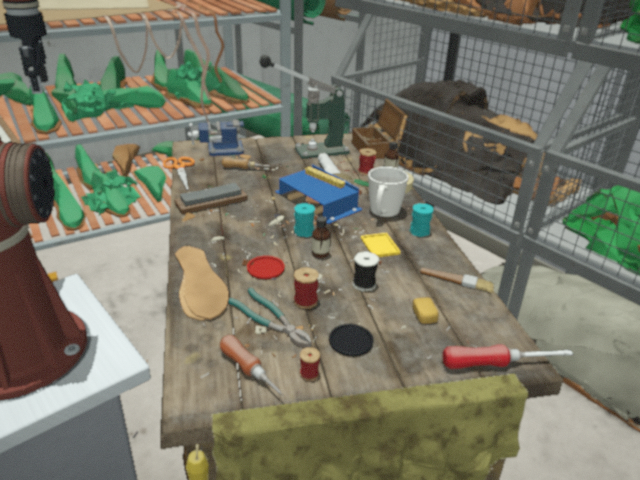

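View pics/top0.png

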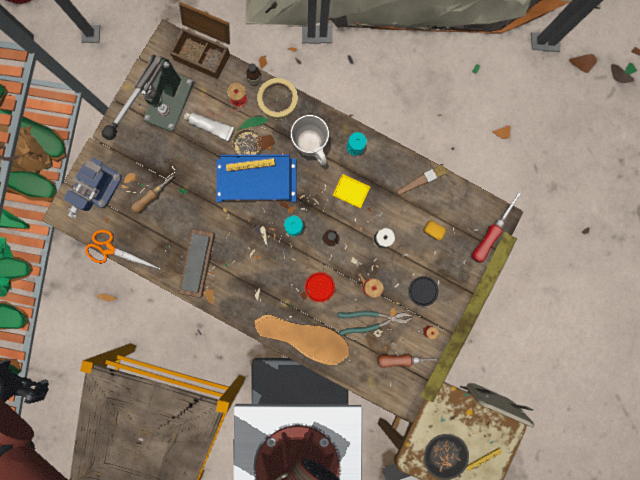

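The scene shows all the parts. In the top picture the pixel positions are:
- **Spools:** red (374,288), with the smaller look-alike at (432,332). Black (385,238).
- **Wax and whetstone:** wax (435,229), whetstone (197,263).
- **Dishes and tray:** red dish (320,287), black dish (424,291), tray (351,191).
- **Shelf and bottle:** shelf (257,178) with its mouth facing down in the picture, bottle (331,237).
- **Obstacle:** a turquoise spool at (293,225), close to the stone's lane.

```bash
cat > h.py <<'E'
import cv2, numpy as np
from scipy.spatial.transform import Rotation as R
from plant import manip, solve_ik, vision, job
def rot(q): return R.from_quat([q[1],q[2],q[3],q[0]])
def cast(m,px,z):
    px=np.asarray(px,float).reshape(-1,1,2)
    n=cv2.undistortPoints(px,m["camera_matrix"],np.array([m["k1"],0,0,0.]))[:,0]
    d=rot(m["rotation"]).apply(np.c_[n,np.ones(len(n))]); e=m["eye"]
    return (e+d*((z-e[2])/d[:,2])[:,None])[:,:2]
def proj(m,p):
    r=rot(m["rotation"]).inv(); rv=r.as_rotvec(); t=-r.apply(m["eye"])
    return cv2.projectPoints(np.asarray(p,float).reshape(-1,1,3),rv,t,m["camera_matrix"],np.array([m["k1"],0,0,0.]))[0][:,0]
def blob(img,seed,lo,hi,rad):
    """contour of the HSV mask component nearest the seed, within rad px"""
    hsv=cv2.cvtColor(img,cv2.COLOR_BGR2HSV); lo=np.array(lo);hi=np.array(hi)
    mk=cv2.inRange(hsv,lo,hi) if lo[0]>=0 else cv2.inRange(hsv,np.array([0,*lo[1:]]),hi)|cv2.inRange(hsv,np.array([180+lo[0],*lo[1:]]),np.array([180,*hi[1:]]))
    w=np.zeros_like(mk); cv2.circle(w,tuple(int(v) for v in seed),int(rad),255,-1); mk&=w
    mk=cv2.morphologyEx(mk,cv2.MORPH_CLOSE,np.ones((5,5)))
    c=cv2.findContours(mk,cv2.RETR_EXTERNAL,cv2.CHAIN_APPROX_NONE)[0]
    return max(c,key=cv2.contourArea) if c else None
def rect(m,c,z):
    """min-area rectangle in the world: centre, (long,short), angle of long side"""
    (cx,cy),(w,h),a=cv2.minAreaRect(cast(m,c[:,0],z).astype(np.float32))
    if w<h: w,h,a=h,w,a+90
    return np.array([cx,cy]),(w,h),(np.radians(a)+np.pi/2)%np.pi-np.pi/2
def circ(m,c,z):
    (x,y),r=cv2.minEnclosingCircle(cast(m,c[:,0],z).astype(np.float32)); return np.array([x,y]),r
def down(yaw):
    """tool down; jaw axis (tool y) at angle yaw in world (mod pi), choosing reachable wrist"""
    y=np.array([np.cos(yaw),np.sin(yaw),0]); z=np.array([0,0,-1.]); x=np.cross(y,z)
    q=R.from_matrix(np.c_[x,y,z]).as_quat(); return np.array([q[3],q[0],q[1],q[2]])
E
python3 - <<'E'
from h import *
im=cv2.imread("pics/top0.png"); m=vision.camera_model("top"); d=np.load("top_d.npy")
hsv=cv2.cvtColor(im,cv2.COLOR_BGR2HSV)
for n,p in dict(rs=(374,288),bs=(385,230),bsr=(392,238),wax=(435,229),stone=(197,263),base=(183,262),rd=(320,287),bd=(424,291),tray=(351,191),shelf=(257,190),table=(300,260),bot=(331,237),turq=(293,225)).items():
    print(n,hsv[p[1],p[0]],d[p[1],p[0]],cast(m,[p],0)[0].round())
for n,s,lo,hi,r,z,k in [("rs",(374,288),(5,60,120),(20,200,255),14,60,0),("bs",(385,238),(0,0,140),(180,70,255),14,60,0),
 ("wax",(435,229),(15,120,120),(28,255,255),16,24,1),("stone",(197,263),(0,0,50),(180,50,140),40,30,1),
 ("rd",(320,287),(-8,180,100),(8,255,255),22,8,0),("bd",(424,291),(0,0,0),(180,120,60),22,8,0),
 ("tray",(351,191),(24,150,120),(34,255,255),26,8,1),("shelf",(257,178),(100,120,60),(125,255,255),60,44,1),
 ("turq",(293,225),(80,80,60),(98,255,255),14,60,0),("bot",(331,237),(0,0,0),(180,255,70),12,86,0)]:
    c=blob(im,s,lo,hi,r)
    print(n, None if c is None else (cv2.contourArea(c),*(rect if k else circ)(m,c,z)))
w=vision.camera_model("wrist"); s=manip.state(); T=rot(s["orientation"])
print(T.inv().apply(w["eye"]-s["ee_pos"]), (T.inv()*rot(w["rotation"])).as_matrix().round(2), w["camera_matrix"][0,0])
E
```

```text
rs [178 208 167] 1335.9924 [ 443. -189.]
bs [ 23  13 231] 1342.1633 [ 590. -217.]
bsr [ 21  11 232] 1343.7014 [ 570. -235.]
wax [ 21 206 213] 1385.3853 [ 594. -345.]
stone [ 35  14 110] 1361.3186 [502. 255.]
base [ 15  72 106] 1387.0757 [504. 291.]
rd [  3 243 204] 1387.2816 [445. -54.]
bd [105   8  65] 1388.8949 [ 436. -316.]
tray [ 28 244 240] 1399.534 [ 688. -131.]
shelf [107 187 181] 1362.341 [688. 108.]
table [ 16  79 123] 1389.7184 [512.  -3.]
bot [13 20 90] 1315.3936 [571. -81.]
turq [ 90 241 184] 1344.0577 [600.  15.]
rs (344.5, array([ 439.40646362, -174.86839294]), 31.259061813354492)
bs (272.0, array([ 566.89605713, -204.66763306]), 27.165658950805664)
wax (252.5, array([ 588.628479  , -339.22531128]), (51.90959548950195, 36.17807388305664), np.float64(1.0755321870354688))
stone (1503.5, array([520.04797363, 228.21084595]), (166.14105224609375, 144.49453735351562), np.float64(0.16915390571920463))
rd (651.5, array([445.10757446, -51.84923172]), 37.42137908935547)
bd (614.0, array([ 437.03097534, -312.11636353]), 36.7840576171875)
tray (685.5, array([ 687.43737793, -129.8894043 ]), (77.73263549804688, 61.73434829711914), np.float64(1.1494026164569502))
shelf (3433.0, array([712.13305664, 106.5243988 ]), (196.21334838867188, 116.95296478271484), np.float64(-1.5609596729119852))
turq (284.0, array([593.37243652,  13.34086323]), 25.173194885253906)
bot (169.5, array([561.71496582, -74.93270874]), 19.75344467163086)
[ 7.40567836e+01 -5.83079114e-02 -1.44056941e+02] [[ 0.   -0.96 -0.29]
 [ 1.    0.   -0.  ]
 [ 0.   -0.29  0.96]] 408.4733111242824
```

```bash
python3 - <<'E'
from h import *
t0=manip.state()["time"]
for i,(p,y) in enumerate([((480,200,330),np.pi/2),((440,-200,330),np.pi/2)]):
    q=[solve_ik(p,down(y)),solve_ik(p,down(y+np.pi))]; print(q)
    k=min([0,1],key=lambda j:9 if q[j] is None else abs(q[j][5]))
    manip.move_to(p,down(y+k*np.pi)); manip.pause(.3)
    m=vision.camera_model("wrist"); im,d=vision.capture("wrist")
    cv2.imwrite(f"pics/w{i}.png",im); np.savez(f"w{i}.npz",d=d,**m); print(manip.state()["time"],m["eye"])
E
```

```text
[array([ 2.59765816e-01, -7.55046188e-02,  1.73962673e+00, -4.44089210e-16,
        1.47747054e+00, -1.31103051e+00]), array([ 2.59765816e-01, -7.55046188e-02,  1.73962673e+00, -4.44089210e-16,
        1.47747054e+00,  1.83056214e+00])]
2.0667 [405.73563898 200.29745938 473.87802134]
[array([-5.71969693e-01, -1.59595286e-01,  1.81557020e+00, -4.44089210e-16,
        1.48561774e+00, -2.14276602e+00]), array([-5.71969693e-01, -1.59595286e-01,  1.81557020e+00, -4.44089210e-16,
        1.48561774e+00,  9.98826633e-01])]
4.4083 [ 514.64379337 -199.83268     474.05773404]
```

View pics/w0.png

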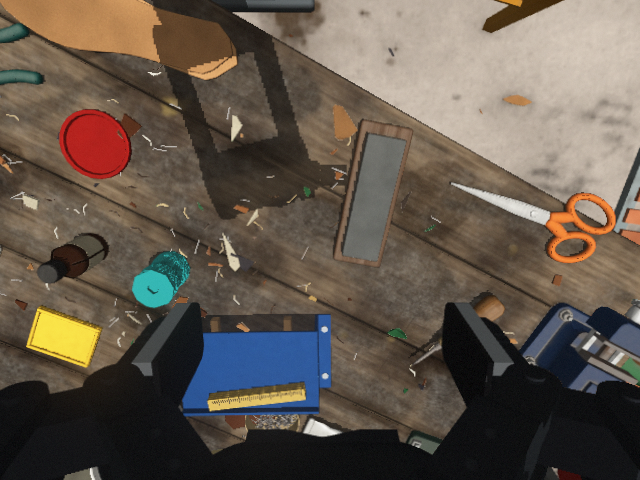

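View pics/w1.png

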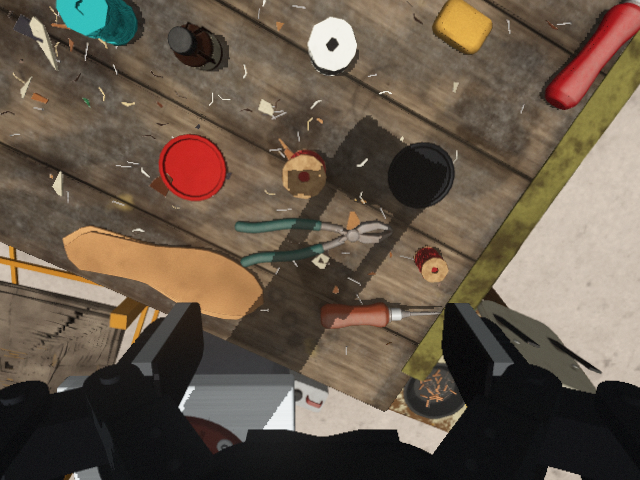

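Wrist view w0:
- Stone at (372,193).
- Shelf front edge near row 332, with batten ends at about (215,323) and (288,323).
- Turquoise spool at (155,285).

Wrist view w1:
- Red spool top (303,176), black spool (332,45), wax (463,25).
- Red dish (193,167), black dish (420,175).
- Bottle cap (183,40).

```bash
python3 - <<'E'
from h import *
def ld(i):
    z=np.load(f"w{i}.npz"); return cv2.imread(f"pics/w{i}.png"),{k:z[k] for k in z.files},z["d"]
vis=[]
L=[(0,"stone",(374,195),(0,0,60),(180,45,160),85,30,1),(0,"rd",(95,144),(-8,180,80),(8,255,255),48,8,0),(0,"tray",(63,336),(24,150,80),(34,255,255),50,8,1),
 (0,"turq",(153,290),(80,150,130),(98,255,255),24,60,0),
 (1,"rs",(303,176),(8,40,60),(22,170,255),24,60,0),(1,"bs",(332,45),(0,0,140),(180,70,255),34,60,0),(1,"wax",(463,25),(15,120,100),(28,255,255),36,24,1),
 (1,"rd",(193,167),(-8,180,80),(8,255,255),44,8,0),(1,"bd",(420,175),(0,0,0),(180,255,48),38,8,0),(1,"botcap",(183,40),(0,0,0),(180,255,75),16,86,0)]
ims={i:ld(i) for i in (0,1)}
for i,n,s,lo,hi,r,z,k in L:
    im,m,d=ims[i]; c=blob(im,s,lo,hi,r)
    print(i,n,None if c is None else (*(rect if k else circ)(m,c,z),np.round(cast(m,[c[:,0].mean(0)],z)[0],1)))
    if c is not None: cv2.drawContours(im,[c],-1,(255,0,255),1)
m=ims[0][1]
print("front edge z44",cast(m,[(215,332),(317,332)],44).round(1),"battens z12",cast(m,[(215,324),(288,324)],12).round(1),"rear corners",cast(m,[(319,410)],44).round(1), "flange z3",cast(m,[(329,315),(331,387)],3).round(1))
cv2.imwrite("pics/c.png",np.hstack([cv2.resize(ims[0][0][60:420,0:440],(440,360)),ims[1][0][:360,130:490]]))
E
```

```text
0 stone (array([504.13296509, 256.01870728]), (140.2205810546875, 41.9120979309082), np.float64(-0.18690956689141203), array([500.4, 256.5]))
0 rd (array([446.84906006, -51.93015289]), 37.98249816894531, array([446.1, -51.9]))
0 tray (array([ 689.99053955, -130.51741028]), (76.40324401855469, 58.65809631347656), np.float64(1.1510665595060319), array([ 688.9, -131.1]))
0 turq (array([595.89874268,  15.90317535]), 24.72614860534668, array([595. ,  16.6]))
1 rs (array([ 446.09674072, -180.00184631]), 24.235549926757812, array([ 446.2, -180. ]))
1 bs (array([ 567.58081055, -206.58340454]), 25.33213233947754, array([ 567.5, -206.4]))
1 wax (array([ 590.85821533, -339.15957642]), (53.29051971435547, 36.025474548339844), np.float64(1.0248762665200983), array([ 590.7, -339.1]))
1 rd (array([447.1633606 , -52.08821869]), 37.909423828125, array([448.1, -52.1]))
1 bd (array([ 439.35629272, -309.49572754]), 40.48011779785156, array([ 439.5, -309.9]))
1 botcap (array([567.86553955, -80.13007355]), 13.628082275390625, array([568. , -79.8]))
front edge z44 [[661.   73.8]
 [661.1 194.5]] battens z12 [[668.6  65.2]
 [668.8 157.4]] rear corners [[771.5 196.8]] flange z3 [[660.9 209.4]
 [769.2 212.8]]
```

View pics/c.png

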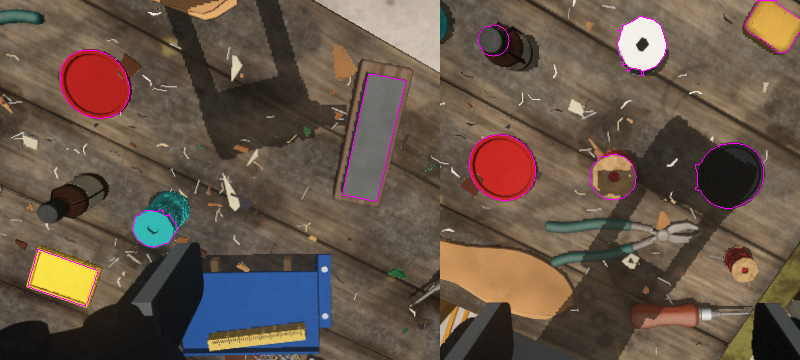

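```bash
cat >> h.py <<'E'
def orient(p,yaw):
    c=[(abs(q[5]),k) for k in (0,1) if (q:=solve_ik(p,down(yaw+k*np.pi))) is not None]
    return down(yaw+min(c)[1]*np.pi)
def st(tag):
    s=manip.state(); print(tag,"t",round(s["time"],1),"ee",s["ee_pos"].round(1),"grip",round(s["grip_width"],3),"F",s["force"].round(1))
def pick(xy,yaw,z,lift=160,effort=40):
    p=[*xy,150]; manip.move_to(p,orient(p,yaw)); hit=manip.servo_line([*xy,z],velocity=120,f_stop=15)
    manip.clamp(effort); st(f"hit {hit} clamp"); manip.servo_line([*xy,lift],velocity=200); st("lifted")
def place(xy,yaw,z,up=160,h=160):
    p=[*xy,h]; manip.move_to(p,orient(p,yaw)); manip.servo_line([*xy,z+15],velocity=150)
    hit=manip.servo_line([*xy,z-3],velocity=30,f_stop=5); st(f"hit {hit} down")
    manip.gripper_open(); manip.servo_line([*xy,up],velocity=200); st("up")
def look(name):
    manip.pause(.2); m=vision.camera_model("wrist"); im,d=vision.capture("wrist"); cv2.imwrite(f"pics/{name}.png",im); np.savez(f"{name}.npz",d=d,**m); return im,m
E
python3 - <<'E'
from h import *
pick((446,-180),np.pi/2,8)
place((447,-52),np.pi/2,11)
look("rs1")
E
```

```text
hit False clamp t 7.0 ee [ 446.6 -180.4    8.7] grip 0.526 F [0.  1.2 4.2]
lifted t 7.9 ee [ 444.9 -179.3  158.5] grip 0.524 F [ 0.3  0.1 -0.8]
hit True down t 10.0 ee [447.2 -52.   11.7] grip 0.526 F [-0.1  0.1  5.1]
up t 11.3 ee [446.  -51.7 158.8] grip 0.999 F [ 0.7  0.1 -0.6]
```

View pics/rs1.png

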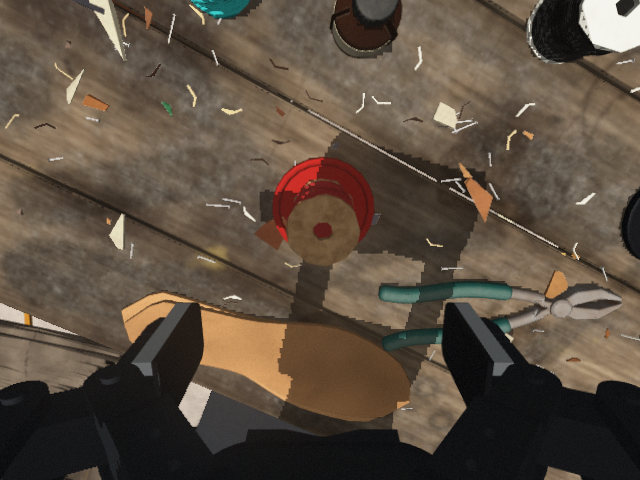

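The red spool stands in its dish, with its hub at pixel (322,230). Next I'll move the black spool and the wax.

```bash
python3 - <<'E'
from h import *
z=np.load("rs1.npz"); m={k:z[k] for k in z.files}; print("red at",cast(m,[(322,230)],63))
pick((567.5,-206.5),np.pi/2,8)
place((438.5,-311),np.pi/2,11)
look("bs1")
pick((590.5,-339.2),1.045-np.pi/2,6)
place((689.5,-130.5),1.150-np.pi/2,10.5)
look("wx1")
cv2.imwrite("pics/both.png",np.hstack([cv2.imread(f"pics/{n}.png")[60:420,120:520] for n in("bs1","wx1")]))
E
```

```text
red at [[447.51515698 -51.5937114 ]]
hit False clamp t 14.2 ee [ 568.2 -206.9    8.8] grip 0.522 F [-0.3 -1.1  3.2]
lifted t 15.1 ee [ 566.2 -205.9  158.2] grip 0.525 F [ 0.7  0.1 -1.7]
hit True down t 17.3 ee [ 438.7 -311.3   11.7] grip 0.522 F [-0.1  0.3  2.9]
up t 18.7 ee [ 437.7 -310.2  158.7] grip 0.998 F [-0.2  0.7 -0.7]
hit False clamp t 21.7 ee [ 591.  -339.6    6.7] grip 0.406 F [0.3 0.6 2.5]
lifted t 22.6 ee [ 589.4 -338.4  158. ] grip 0.408 F [-0.8  0.4 -0.5]
hit True down t 25.1 ee [ 689.5 -130.5   10.8] grip 0.399 F [-0.   0.1  3.6]
up t 26.6 ee [ 688.4 -130.2  158.4] grip 1.0 F [ 0.5  0.9 -0.7]
```

View pics/both.png

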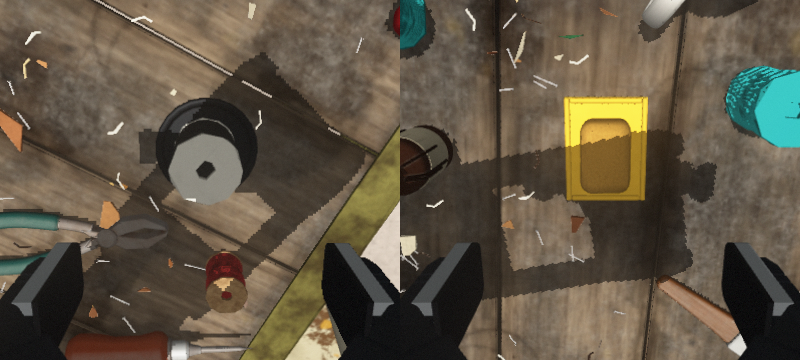

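The black spool's hub is at full-frame pixel (326,230), well within its dish, and the wax lies flat and centred in the tray. Next is one look at the shelf mouth.

```bash
python3 - <<'E'
from h import *
z=np.load("bs1.npz"); m={k:z[k] for k in z.files}; print("black at",cast(m,[(326,230)],63))
p=[610,130,300]; manip.move_to(p,down(-np.pi/2)); look("sh"); st("")
E
```

```text
black at [[ 439.41086473 -312.31175319]]
 t 28.4 ee [610.1 129.3 299.4] grip 0.995 F [ 0.5 -0.1  0.4]
```

View pics/sh.png

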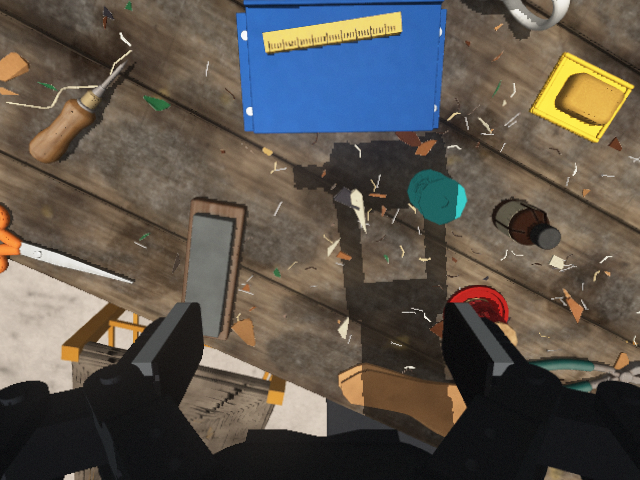

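The shelf front edge is at row 132. The flange edges run from (237,14) to (245,131) on the left and from (446,3) to (436,131) on the right. The stone is at (211,270).

```bash
python3 - <<'E'
from h import *
z=np.load("sh.npz"); m={k:z[k] for k in z.files}; im=cv2.imread("pics/sh.png")
print("front z44",cast(m,[(253,132),(430,132)],44).round(1),"flange z2",cast(m,[(245,131),(237,14),(436,131),(446,5)],2).round(1))
print("rear top",cast(m,[(248,5),(441,5)],44).round(1))
c=blob(im,(211,270),(0,0,60),(180,45,160),80); print("stone",rect(m,c,30))
# base long edges: by pixel reading of near corners at z=16
print(cast(m,[(194,199),(245,205)],16).round(1))
E
```

```text
front z44 [[660.7 194.7]
 [660.5  26.9]] flange z2 [[659.2 210. ]
 [768.1 211. ]
 [659.   10. ]
 [775.4  10.7]]
rear top [[767.1 193.3]
 [766.8  26.3]]
stone (array([502.15808105, 269.87112427]), (149.66888427734375, 69.34535217285156), np.float64(-0.1854476246110135))
[[589.6 265.6]
 [583.  211.8]]
```

```bash
python3 - <<'E'
from h import *
a=-.187; u=np.array([np.cos(a),np.sin(a)]); c=np.array([504.5,255.5]); g=c-40*u
pick(g,a+np.pi/2,-2,lift=50,effort=80)
x0,y0,b=510,110.4,.005
p=[x0,y0,50]; manip.move_to(p,orient(p,b+np.pi/2)); st("stage")
hit=manip.servo_line([x0,y0,-4],velocity=40,f_stop=5); st(f"down {hit}")
im,m=look("stg")
E
```

```text
hit False clamp t 32.5 ee [466.4 263.5  -0.7] grip 0.654 F [-0.6  0.4  6.5]
lifted t 32.9 ee [465.2 262.9  49.9] grip 0.654 F [-0.2  0.4 -2.3]
stage t 33.6 ee [508.3 110.   48.1] grip 0.655 F [-0.4  0.3 -2.6]
down True t 34.7 ee [509.7 110.3  -0.7] grip 0.655 F [-0.   0.5  4.8]
```

View pics/stg.png

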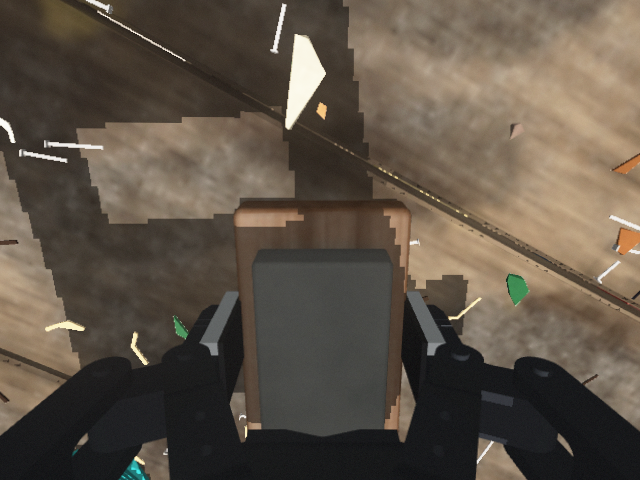

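The stone is held straight, with its rear end at row 205 and both pads on the base. Now I'll slide it in.

```bash
python3 - <<'E'
from h import *
y0,b=110.4,.005; z=-.5
h1=manip.servo_line([585,y0,z],velocity=60,f_stop=18); st(f"mid {h1}")
if not h1:
    h2=manip.servo_line([622,y0,z],velocity=25,f_stop=10); st(f"home {h2}")
im,m=look("in")
E
```

```text
mid True t 35.3 ee [509.6 110.3  -0.6] grip 0.654 F [-1.1 -0.5  3.5]
```

```bash
python3 - <<'E'
from h import *
y0=110.4
manip.servo_line([510,y0,1.5],velocity=20); manip.pause(.2); st("raised")
h1=manip.servo_line([585,y0,1.5],velocity=60,f_stop=25); st(f"mid {h1}")
E
```

```text
raised t 36.1 ee [509.6 110.3   1.1] grip 0.654 F [ 0.4 -0.  -1.4]
mid False t 37.5 ee [584.7 110.4   1.5] grip 0.651 F [ 1.  -0.8 -2.6]
```

```bash
python3 - <<'E'
from h import *
y0=110.4
h2=manip.servo_line([624,y0,1.2],velocity=25,f_stop=10); st(f"home {h2}")
manip.pause(.3); st("")
look("in")
E
```

```text
home True t 38.7 ee [ 6.138e+02  1.103e+02 -3.000e-01] grip 0.655 F [-0.6  0.   2.9]
 t 39.0 ee [ 6.137e+02  1.103e+02 -6.000e-01] grip 0.654 F [2.6 0.1 4. ]
```

View pics/in.png

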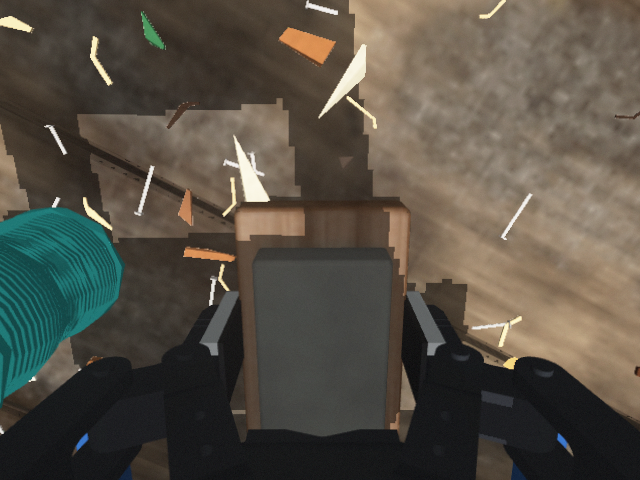

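It made contact at x=613.8 (expected about 613), and the turquoise spool at (60,300) is clear of the fingers. I'll release, go up and look from above.

```bash
python3 - <<'E'
from h import *
manip.gripper_open(); s=manip.state()["ee_pos"]
manip.servo_line([s[0],s[1],150],velocity=150); st("up")
p=[600,130,300]; manip.move_to(p,down(-np.pi/2)); im,m=look("chk"); st("")
c=blob(im,(342,180),(0,0,40),(180,45,160),60); print(rect(m,c,30), cast(m,[(int(c[:,0,0].mean()),c[:,0,1].max())],30))
E
```

```text
up t 40.8 ee [608.4 109.9 148.6] grip 1.005 F [-0.4 -0.   0. ]
 t 43.8 ee [600.  130.  299.9] grip 0.997 F [-0.8  0.6  0. ]
(array([621.65356445, 110.00047302]), (75.74295043945312, 42.13858413696289), np.float64(-0.00047177898710693)) [[583.79791628 110.41411317]]
```

View pics/chk.png

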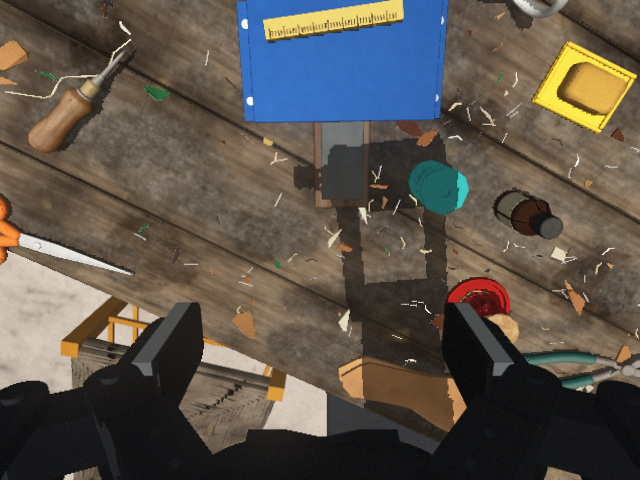

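The stone's rear end is at x=583.8, which puts its centre at 653.8 against home at about 653, with y=110 and yaw 0. Before signing off I'll check the bottle numerically.

```bash
python3 - <<'E'
from h import *
z=np.load("chk.npz"); m={k:z[k] for k in z.files}; print("bottle",cast(m,[(549,226)],86))
im,d=vision.capture("top"); t=vision.camera_model("top")
a=cv2.imread("pics/top0.png"); print("bottle change px",cv2.absdiff(a,im)[225:250,320:343].mean())
for n,x,y in (("rs",447.5,-51.8),("bs",439,-312)):
    u,v=proj(t,[(x,y,63)])[0].round().astype(int); print(n,(u,v),1e-3*round(1e3*float(d[v,u])),im[v,u])
c=blob(cv2.imread("pics/chk.png"),(592,88),(15,100,60),(23,255,235),40); print("wax",rect(m,c,28))
job.sign_off(); st("done")
E
```

```text
bottle [[570.0396228  -75.15737696]]
bottle change px 7.486376811594203
rs (np.int64(320), np.int64(286)) 1326.237 [ 45  40 184]
bs (np.int64(428), np.int64(290)) 1330.205 [33 30 36]
wax (array([ 688.43585205, -125.27012634]), (63.10508346557617, 53.36259460449219), np.float64(1.1540516967719014))
the job is handed in; nothing more can be done
the job is handed in; nothing more can be done
```

The job was handed in at about 44 s of the 99 s allowed. All four things are where the task asks, and the robot was touching nothing at the end. No verdict is reported.

| Thing | Last check | Target |
|---|---|---|
| Red spool | standing at (447.5, -51.6) | red dish (447, -52) |
| Black spool | standing at (439.4, -312.3) | black dish about (438.5, -311) |
| Wax | flat and centred in the picture | yellow tray (689.5, -130.5) |
| Whetstone | centre at x 653.8, y 110, yaw 0 | home at about x 653, y 110.4 |
| Dye bottle | cap at (570, -75) | (568, -80) at the start |

**Stone:** its first slide stopped at once on friction, because it was pressed down too hard. I raised it 2 mm and it then ran in until it met the stop at the expected distance.

**Bottle:** the 5 mm difference is within what reading its position by hand can give, and the arm never went near it.

**Checks that were less clean:**
- The final wax colour mask also took in part of the tray (63 × 53 mm instead of 53 × 37 mm). Its centre, (688, -125), is therefore only rough; I relied on the picture for the wax.
- The top camera's depth over both spools matched their standing height, to within its few mm of noise.

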